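Seat a module in the reader jig and hold the sprung read head over it

TASK

Put the orange module flat into the white nest of the reader jig, setting it down rather than dropping it, and let go of it. Then take hold of the black handle of the jig's spring-return arm, swing the arm against its spring all the way to its stop so that the blue read head stands over the module, and finish while still holding it there by the handle: it springs back if released. Leave the black module, the tape, the bottle and the screwdriver where they are.

Things in the scene. Friction and masses are not known exactly. Their poses are not given: they have to be found in the camera images.
- module: The part to load: orange plastic box, 50 mm (its x) by 36 mm (its y) by 34 mm high, paper-white label on top, 50 to 100 g, stands upright on the bench with any yaw. Origin: centre of its underside; z up. Either way round (half turn about z) fits the nest.
- jig: Reader jig, screwed to the bench: grey base plate 12 mm thick, in its frame from x -100 to +140 and y -60 to +110 mm. Origin: on the bench, right below the nest's centre; z up, x towards the pivot post, whose axis is at x = 90, y = 0 mm. A red stop post (12 mm thick, top 78 mm above the bench) stands behind the pivot at x 121, y 13.5 mm, where the arm's short tail meets it.
- nest (a point): Centre of the nest floor, 12 mm above the bench (top of the base plate), same axes as the jig. The nest is a pocket 54 mm (jig x) by 40 mm (jig y) inside white walls 5 mm thick that stand 8 mm above the floor; the module stands in it with its long side along jig x.
- pivot (a point): On the arm's vertical hinge axis, 65 mm above the bench, mid height of the arm bar (steel, 14 mm wide, 60 to 70 mm above the bench). The bar carries a blue read head 38 mm in diameter, 90 mm from the pivot axis, from 56 to 88 mm above the bench (a seated module passes 10 mm below it). Post 36 mm in diameter, dark cap up to 81 mm.
- read_arm (a joint): Angle of the spring-return arm about its vertical pivot (rad): 0 at rest, swung out to the jig's +y side, nest open from above; 1.3 at the hard stop, where the arm points along the jig's -x, over the nest. Grows counter-clockwise seen from above. The spring always pulls it back to 0: about 0.3 N m at rest, 1.1 N m at the stop (6.5 N at the handle).
- handle_mid (a point): On the axis of the handle, at the height to grip, 100 mm above the bench. The handle is an upright round black pin 18 mm in diameter that stands on the arm's outer end, from 70 to 120 mm above the bench, 170 mm from the pivot axis.
- spare: Bystander: a black module of the same size as the orange one, standing on the bench; the two may have changed places. Origin: centre of its underside.
- tape: Bystander: roll of yellow tape lying flat, 90 mm across, 22 mm high. Origin: centre of its underside.
- bottle: Bystander: small closed amber bottle with a white cap, 44 mm across, 110 mm high. Origin: centre of its underside.
- screwdriver: Bystander: screwdriver lying on the bench along its x, handle to its -x. Origin: its underside, near the middle.
Not all that is in view belongs to the job. Several things have the shape of the module; the one meant has the colours described above.

How it is judged:
By the outcome, as a careful person would: the job done as asked, in the order asked, and still so for the second after the job is handed in, while the arm keeps its last pose, push and grip.
It also fails if it takes over 56 s, if anything falls off the work surface, if the arm or the gripper's body presses on something with over 40 N, if the wrist force passes 120 N, or if a joint passes its speed limit or range.

ROBOT

A 6-joint arm with a two-finger parallel gripper is mounted at the origin on the work surface. World frame = base frame: x ahead of the robot, y to its left, z up, the work surface at z = 0. Lengths are in mm, angles in rad, forces in N, time in s.
With the tool pointing down it reaches from about 425 to 1125 mm from the base axis. Payload 14.9 kg.
Tool frame: the origin (TCP) lies at the very end of the fingers, on their centre line; the grasp point (between the pads) lies 19 mm behind it; z points along the fingers, y is the line along which they close (so a half turn about z gives the same grasp; the last joint's range is limited). The gripper opens to 91 mm and grips with 3 to 60 N. Pads are 32 mm wide; open, the fingers measure 118 mm over their backs; the gripper's body (76 mm by 178 mm) begins 60 mm behind the grasp point.
Start: joints at [1.289, 0.379, 1.734, -0, 1.028, -0.033], TCP at [172.375, 678.458, 213.932] pointing down, gripper open.
Joint ranges: [-2.77, 2.77], [-0.74, 2.19], [0, 2.66], [-1.06, 4.2], [0.31, 2.87], [-3.08, 3.08]. Speed limits (rad/s): [1.89, 1.89, 2.39, 3.14, 3.14, 3.14].

INTERFACE

Orientations are given as a unit quaternion [w, x, y, z].
In Python, from bench import arm, grab_frame, camera_model gives the robot as it stands.
- The arm moves only by the tool apply_moves, never from a script. Its argument "deltas" is a list of rows, each a list of 4 numbers: the shift along the tool's x, y, z in units of 800 mm (1.0 is 800 mm), then the turn about the tool's z in units of 90 degrees (1.0 is 90 degrees). In form: [[dx, dy, dz, roll], ...]. A call has 1 to 12 rows; each row is the pose to reach, as a shift and turn from the pose commanded when the call began, along the tool's axes at that moment; what a row does not reach only later rows make up. A row lasts 1/8 s, in which the tool goes at most 62.5 mm and 10.7 degrees, less where a joint would pass 70% of its speed; a pose out of reach is approached as far as the arm can. A call with a number of a shift or a turn outside -1 to 1 is refused whole. A call with a gripper value outside its range is refused whole. "fingers" is the opening, from 0 (shut) to 1 (fully open), set as the call begins (left out, the last holds). The fingers move at their own pace and stop on an object; the grip force is fixed at half the most. Time passes only in rows, so rows that repeat a pose let the fingers close. It gives the time, the measured TCP pose, the force, the opening and the grip force at its end, in the units of the state.
- arm.get_obs(): the state, without advancing time (a new reading comes with each control period).
- grab_frame(name): name is "side" or "top"; returns the picture (400x640x3 uint8, red, green, blue); there is no depth.
- camera_model(name): a dict with "fx", "fy", "cx", "cy" (pixels), "R" (3x3) and "t" (3): a world point X has camera coordinates R X + t. Camera axes: x right, y down, z forward; pixel columns grow to the right and rows downward; lengths in mm; the calibration is good to about 2 mm. A picture is of the moment at which its call begins. camera_model takes no time and is no camera call.
- arm.sign_off(): hands the job in; it is judged then, once.
The state is a dict: "time": time; "qpos": joint angles; "qd": joint speeds; "joint_efforts": joint torques, N m; "eef_pos": TCP position; "ee_rot": TCP orientation; "wrist_force": force on the tool from outside, world axes, zero at the start; "moment": the same for the moment, N m; "opening": finger opening in mm; "finger_force": force on a finger pad.
Only numpy, scipy, OpenCV 4.12 (cv2) and the standard library are available. Lean on these libraries where they do the work, as an engineer would, in place of code of your own. Each camera call takes 0.05 s, during which the arm holds its last target. There are 200 camera calls.

## Working session

There is one attempt and no reset: what is moved stays moved. The work goes in short steps, Python scripts to look and compute and a tool call to move; the robot and the scene stay as the last step left them, time stands still between calls to the robot, and variables do not carry over. Pictures are saved under pics/ and viewed, at most 10 in all, crops included, and the job is handed in when it is done.

Besides the shell and the picture viewer there is one more tool, called after ">>>" by a JSON object that holds its "fn" and its "kwargs", one argument or row to a line. apply_moves: Moves the arm, as the interface text tells. Shifts and turns lie within -1 to 1; 1 stands for 800 mm of shift or 90 degrees of turn. Its arguments: {"type":"object","properties":{"deltas":{"type":"array","items":{"type":"array","items":{"type":"number"}}},"fingers":{"type":"number"}},"required":["deltas"]}

```bash
mkdir -p pics; ls; python3 - <<'E'
from bench import arm, grab_frame, camera_model
import cv2
for n in("top","side"):
    f=grab_frame(n); cv2.imwrite(f"pics/{n}0.png",f[:,:,::-1]); m=camera_model(n)
    print(n,{k:(v if not hasattr(v,'tolist') else v.tolist()) for k,v in m.items()})
print(arm.get_obs())
E
```

```text
pics
top {'fx': 465.6205639319971, 'fy': 465.6205639319971, 'cx': 325.1557491089562, 'cy': 196.00062621878521, 'R': [[0.012101526477480983, -0.9998575864421724, -0.011762648126537253], [-0.9869453348126397, -0.010054231669774066, -0.16074146483436316], [0.16060030868115138, 0.01355430778625073, -0.9869264519668901]], 't': [-21.74393661423254, 530.4955226560676, 1176.1577166356276]}
side {'fx': 416.51467014828023, 'fy': 416.51467014828023, 'cx': 317.9574457467404, 'cy': 200.8654278539973, 'R': [[-0.9792651688598122, -0.2018210124894533, -0.017550156002034942], [-0.1341439455866441, 0.7109192751353549, -0.6903616342928316], [0.15180622820033202, -0.6736928552083314, -0.723251550928745]], 't': [515.106514013459, 158.55932426185507, 1120.036883239465]}
{'time': 0.1, 'qpos': array([ 1.28870482e+00,  3.79342042e-01,  1.73471100e+00,  2.79314742e-05,
        1.02852192e+00, -3.32953893e-02]), 'qd': array([ 1.15700283e-03, -1.71335249e-03, -1.09400540e-03, -7.75303745e-04,
        2.22362448e-03, -5.72074812e-05]), 'joint_efforts': array([ 1.68576498e-03, -7.65042543e+01, -4.35293233e+01,  6.53149467e-02,
        3.98250099e-02, -1.16383481e-05]), 'eef_pos': array([172.26376457, 678.10775082, 213.36933256]), 'ee_rot': array([-8.89418708e-05,  1.24084607e-01,  9.92271520e-01, -4.83184710e-04]), 'wrist_force': array([ 0.0495042 ,  0.39869464, -0.49096676]), 'moment': array([-0.00335166, -0.02908444, -0.00444622]), 'finger_force': 0.0, 'opening': 90.8727681805016}
```

View pics/top0.png

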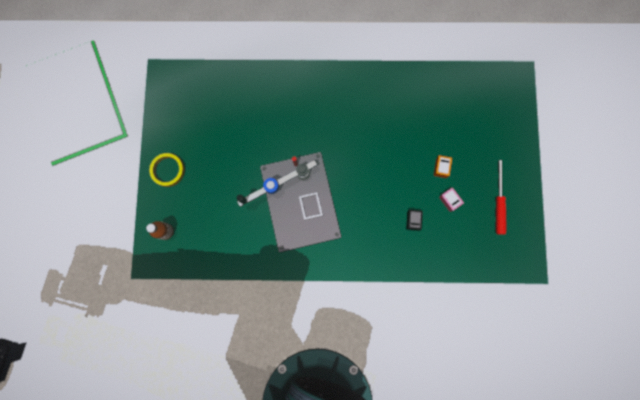

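View pics/side0.png

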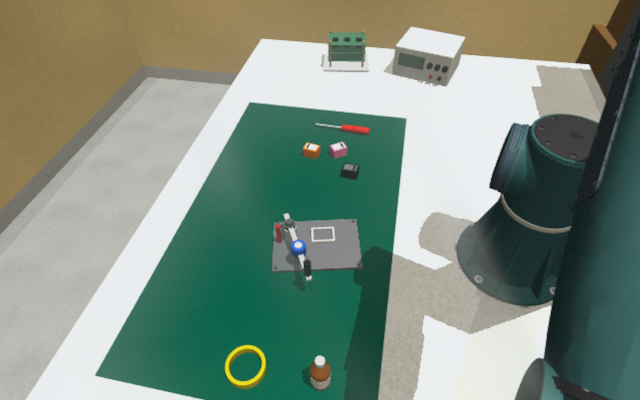

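The top view has three module-shaped things: orange at (444,166), pink/red at (452,199) and black at (415,219). The orange one fits the description (orange box with a white label). The jig's nest is at (311,206), its pivot at (304,170) and the handle at (241,200). In the side view the orange module is at (312,151) and the nest at (323,234).

```bash
cat > h.py <<'E'
import numpy as np, cv2
from bench import arm, grab_frame, camera_model
def ray(n,uv):
    m=camera_model(n);R=np.array(m["R"]);t=np.array(m["t"])
    d=np.array([(uv[0]-m["cx"])/m["fx"],(uv[1]-m["cy"])/m["fy"],1])
    return -R.T@t, R.T@d
def plane(n,uv,z):
    c,d=ray(n,uv); return (c+d*(z-c[2])/d[2])[:2]
def mask(f,lo,hi,box):
    h=cv2.cvtColor(f,cv2.COLOR_RGB2HSV); m=cv2.inRange(h,lo,hi)
    k=np.zeros_like(m);x0,y0,x1,y1=box;k[y0:y1,x0:x1]=255
    return m&k
def biggest(m):
    cs,_=cv2.findContours(m,cv2.RETR_EXTERNAL,cv2.CHAIN_APPROX_NONE); return max(cs,key=cv2.contourArea)[:,0,:].astype(float)
def rect(n,c,z):
    p=np.array([plane(n,q,z) for q in c],np.float32)
    (cx,cy),_,_=r=cv2.minAreaRect(p); b=cv2.boxPoints(r); e=[b[1]-b[0],b[2]-b[1]]
    L=max(e,key=np.linalg.norm); return np.round([cx,cy,*sorted(map(np.linalg.norm,e)),np.degrees(np.arctan2(L[1],L[0]))%180],1)
E
python3 - <<'E'
from h import *
T=cv2.imread("pics/top0.png")[:,:,::-1].copy();S=cv2.imread("pics/side0.png")[:,:,::-1].copy()
for n,f,ob,nb,jb in(("top",T,(430,148,460,182),(295,190,328,222),(255,148,345,255)),("side",S,(298,138,325,162),(306,222,342,246),(265,205,370,280))):
    h=cv2.cvtColor(f,cv2.COLOR_RGB2HSV)
    o=mask(f,(5,130,120),(22,255,255),ob); print(n,"orange",rect(n,biggest(o),34),o.sum()//255)
    l=mask(f,(0,0,150),(179,110,255),ob); print("  label",rect(n,biggest(l),34))
    w=mask(f,(0,0,165),(179,60,255),nb); print("  nest",rect(n,biggest(w),20))
    b=mask(f,(100,140,60),(130,255,255),jb); c=biggest(b); print("  head",c.mean(0),plane(n,c.mean(0),80))
    r=mask(f,(0,130,60),(6,255,255),jb)
    if r.any(): c=biggest(r); print("  stop",plane(n,c.mean(0),60))
    k=mask(f,(0,0,0),(179,255,45),(225,185,260,212) if n=="top" else (295,255,320,282)); c=biggest(k); print("  handle px",c.min(0),c.max(0),c.mean(0),plane(n,c.mean(0),100))
    a=mask(f,(0,0,40),(179,50,150),jb); print("  plate",rect(n,biggest(a),12))
a=cv2.resize(T[140:250,400:480],None,fx=5,fy=5,interpolation=2)
b=cv2.resize(T[145:255,230:345],None,fx=5,fy=5,interpolation=2)[:, :390]
cv2.imwrite("pics/crop.png",np.hstack([a,b])[:,:,::-1])
E
```

```text
top orange [ 617.8 -329.    37.3   52.   169.3] 99
  label [ 618.8 -329.8   27.5   41.9  170.4]
  nest [508.9  23.8  51.2  64.7  13.6]
  head [270.48780488 184.92682927] [551.84150632 123.43398864]
  stop [625.64062226  66.41373728]
  handle px [241. 198.] [245. 202.] [243.27272727 200.        ] [509.2039375  187.57779848]
  plate [519.   62.9 191.  239.8  14.2]
side orange [ 615.3 -316.3   62.4   67.1   79.7] 134
  label [ 619.  -334.9   29.6   41.5  162.8]
  nest [508.   20.9  53.7  65.3  12.3]
  head [298.12765957 248.0212766 ] [549.89354249 127.21184698]
  stop [618.77422112  72.83167196]Traceback (most recent call last):
  File "<stdin>", line 11, in <module>
  File "h.py", line 14, in biggest
    cs,_=cv2.findContours(m,cv2.RETR_EXTERNAL,cv2.CHAIN_APPROX_NONE); return max(cs,key=cv2.contourArea)[:,0,:].astype(float)
                                                                             ~~~^^^^^^^^^^^^^^^^^^^^^^^^
ValueError: max() iterable argument is empty
```

```bash
python3 - <<'E'
from h import *
T=cv2.imread("pics/top0.png")[:,:,::-1].copy();S=cv2.imread("pics/side0.png")[:,:,::-1].copy()
for n,b,mx in(("top",(225,185,260,212),45),("side",(298,255,318,280),70)):
    f=T if n=="top" else S
    k=mask(f,(0,0,0),(179,255,mx),b)
    if k.any(): c=biggest(k); print(n,"handle",c.min(0),c.max(0),plane(n,c.mean(0),100))
a=mask(T,(0,0,40),(179,50,150),(255,148,345,255)); c=biggest(a)
hull=cv2.convexHull(c.astype(np.float32)); q=cv2.approxPolyDP(hull,6,True)[:,0]; print([(tuple(p),plane("top",p,12).round(1)) for p in q])
bg=cv2.cvtColor(T,cv2.COLOR_RGB2HSV)
for nm,b in(("orange",(430,148,460,182)),("pink",(435,184,470,215))):
    m=cv2.bitwise_not(mask(T,(60,100,0),(95,255,255),(0,0,640,400))); k=np.zeros_like(m);k[b[1]:b[3],b[0]:b[2]]=255
    print(nm,"full blob",rect("top",biggest(m&k),34))
a=cv2.resize(T[140:250,400:480],None,fx=5,fy=5,interpolation=cv2.INTER_CUBIC)
b=cv2.resize(T[145:255,230:308],None,fx=5,fy=5,interpolation=cv2.INTER_CUBIC)
cv2.imwrite("pics/crop.png",np.hstack([a,b])[:,:,::-1])
E
```

```text
top handle [241. 198.] [245. 202.] [509.2039375  187.57779848]
side handle [304. 260.] [311. 275.] [510.94732911 195.55543093]
[((np.float32(320.0), np.float32(153.0)), array([6.543e+02, 1.000e-01])), ((np.float32(340.0), np.float32(236.0)), array([428.9, -56. ])), ((np.float32(279.0), np.float32(251.0)), array([387.5, 104.5])), ((np.float32(258.0), np.float32(196.0)), array([533.9, 165.2])), ((np.float32(261.0), np.float32(166.0)), array([616.5, 160. ]))]
orange full blob [ 615.8 -327.6   44.4   61.2  170.7]
pink full blob [ 527.2 -346.3   48.2   55.5   34.3]
```

View pics/crop.png

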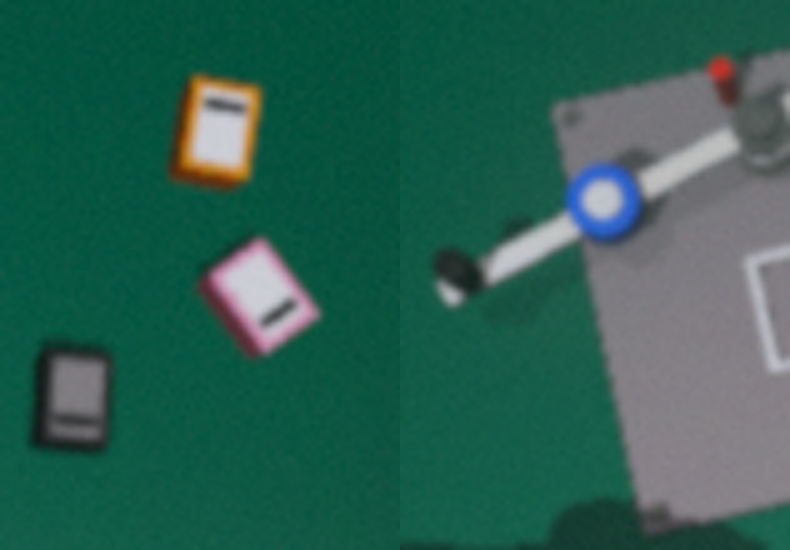

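The crop confirms the orange box with the white label at about (444,166). It lies at (618.5, -329.5) with its long axis at 170°. The neighbour is pink, so it isn't the one. The nest is at (508.6, 22.8), and the jig yaw is about 13.5°. My plan is to squeeze the module along its long axis to centre it, then regrip across its short side.

```bash
cat >> h.py <<'E'
def pose():
    o=arm.get_obs();w,x,y,z=o["ee_rot"]
    from scipy.spatial.transform import Rotation as Ro
    return o,np.array(o["eef_pos"]),Ro.from_quat([x,y,z,w]).as_matrix()
def go(p,yaw,o=None):
    "yaw: world angle of tool y, deg"
    if o is None: _,P,R=pose(); 
    else: P,R=o
    cur=np.degrees(np.arctan2(R[1,1],R[0,1])); d=R.T@(np.array(p)-P)/800
    print("units",d.round(4),"roll",round(-(yaw-cur)/90,4),"cur",P.round(1),"yaw",round(cur,2))
E
python3 -c "
from h import *
go([440,74,214],-10); go([618.5,-329.5,160],-10)"
```

```text
units [-5.103e-01 -6.495e-01 -2.000e-04] roll 0.9527 cur [172.3 678.1 213.4] yaw 75.74
units [-0.8508 -1.0833  0.0677] roll 0.9527 cur [172.3 678.1 213.4] yaw 75.74
```

>>> {"fn": "apply_moves", "kwargs": {
  "deltas": [
    [-0.51,-0.65,0,0.953],
    [-0.51,-0.65,0,0.953],
    [-0.51,-0.65,0,0.953],
    [-0.51,-0.65,0,0.953],
    [-0.51,-0.65,0,0.953],
    [-0.51,-0.65,0,0.953],
    [-0.51,-0.65,0,0.953],
    [-0.51,-0.65,0,0.953],
    [-0.51,-0.65,0,0.953],
    [-0.51,-0.65,0,0.953],
    [-0.51,-0.65,0,0.953],
    [-0.51,-0.65,0,0.953]
  ],
  "fingers": 0.77
}}

```text
time: 1.6
eef_pos: [440.3, 72.2, 213.8]
ee_rot: [-0.0, 0.767, 0.641, -0.0]
wrist_force: [-0.4, 1.1, 0.3]
opening: 69.9
finger_force: 0.0
```

```bash
python3 -c "
from h import *
go([618.5,-329.5,120],-10)"
```

```text
units [-0.4547  0.3083  0.1173] roll -0.0024 cur [440.3  72.2 213.8] yaw -10.21
```

>>> {"fn": "apply_moves", "kwargs": {
  "deltas": [
    [-0.455,0.308,0.117,0],
    [-0.455,0.308,0.117,0],
    [-0.455,0.308,0.117,0],
    [-0.455,0.308,0.117,0],
    [-0.455,0.308,0.117,0],
    [-0.455,0.308,0.117,0],
    [-0.455,0.308,0.117,0],
    [-0.455,0.308,0.117,0],
    [-0.455,0.308,0.117,0],
    [-0.455,0.308,0.117,0]
  ]
}}

```text
time: 2.85
eef_pos: [618.8, -325.7, 120.6]
ee_rot: [-0.0, 0.766, 0.643, -0.0]
wrist_force: [-0.2, 0.9, 0.2]
opening: 70.5
finger_force: 0.0
```

```bash
python3 -c "
from h import *
go([618.5,-329.5,12],-10)
f=grab_frame('top');g=grab_frame('side')
a=cv2.resize(f[100:260,380:520],(525,600),interpolation=2);b=cv2.resize(g[90:210,265:320],(275,600),interpolation=2)
cv2.imwrite('pics/pre.png',np.hstack([a,b])[:,:,::-1])"
```

```text
units [-0.0048  0.0005  0.1357] roll 0.0004 cur [ 618.8 -325.7  120.6] yaw -9.96
```

View pics/pre.png

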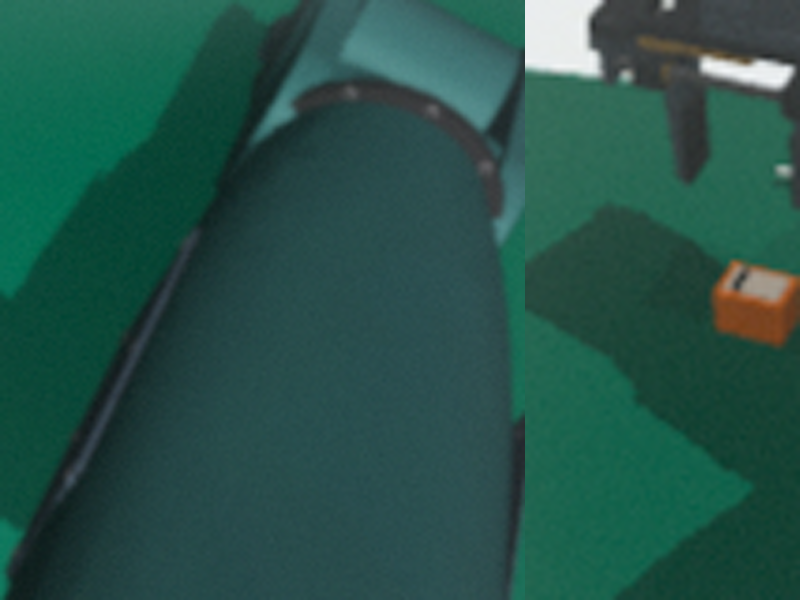

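The arm hides the module in the top view. The side view shows the orange module untouched between and below the fingers. Next I go down around its long axis.

>>> {"fn": "apply_moves", "kwargs": {
  "deltas": [
    [0,0,0,0],
    [0,0,0.05,0],
    [0,0,0.1,0],
    [0,0,0.12,0],
    [0,0,0.135,0],
    [0,0,0.135,0],
    [0,0,0.135,0]
  ]
}}

```text
time: 3.82
eef_pos: [619.7, -327.7, 13.5]
ee_rot: [0.001, 0.766, 0.643, 0.0]
wrist_force: [-0.8, 0.2, 0.0]
opening: 70.5
finger_force: 0.0
```

```bash
python3 -c "
from h import *
go([618.5,-329.5,12],-10)"
```

```text
units [-0.0024 -0.0011  0.0019] roll -0.0003 cur [ 619.7 -327.7   13.5] yaw -10.03
```

>>> {"fn": "apply_moves", "kwargs": {
  "deltas": [
    [-0.002,0,0,0],
    [-0.002,0,0,0],
    [-0.002,0,0,0],
    [-0.002,0,0,0],
    [-0.002,0,0,0],
    [-0.002,0,0,0]
  ],
  "fingers": 0.5
}}

```text
time: 4.58
eef_pos: [619.0, -329.1, 12.8]
ee_rot: [0.0, 0.766, 0.643, 0.0]
wrist_force: [-1.1, -0.4, 5.4]
opening: 49.8
finger_force: 30.0
```

>>> {"fn": "apply_moves", "kwargs": {
  "deltas": [
    [0,0,0,0],
    [0,0,0,0],
    [0,0,0,0],
    [0,0,-0.06,0],
    [0,0,-0.06,0],
    [0,0,-0.06,0]
  ],
  "fingers": 0.75
}}

```text
time: 5.32
eef_pos: [618.6, -328.8, 60.1]
ee_rot: [-0.0, 0.766, 0.643, -0.0]
wrist_force: [-0.3, -0.1, -0.6]
opening: 68.4
finger_force: 0.0
```

>>> {"fn": "apply_moves", "kwargs": {
  "deltas": [
    [0,0,0,-1],
    [0,0,0,-1],
    [0,0,0,-1],
    [0,0,0,-1],
    [0,0,0,-1],
    [0,0,0,-1],
    [0,0,0,-1],
    [0,0,0,-1],
    [0,0,0,-1],
    [0,0,0,-1],
    [0,0,0,-1]
  ]
}}

```text
time: 6.7
eef_pos: [618.4, -328.7, 59.7]
ee_rot: [-0.0, 0.088, 0.996, 0.0]
wrist_force: [0.6, 0.1, 0.5]
opening: 68.6
finger_force: 0.0
```

```bash
python3 -c "
from h import *
go([619,-329.1,13],80)"
```

```text
units [-0.0008 -0.0004  0.0583] roll -0.0014 cur [ 618.4 -328.7   59.7] yaw 79.88
```

>>> {"fn": "apply_moves", "kwargs": {
  "deltas": [
    [-0.001,0,0.03,0],
    [-0.001,0,0.058,0],
    [-0.001,0,0.058,0],
    [-0.001,0,0.058,0],
    [-0.001,0,0.058,0]
  ]
}}

```text
time: 7.32
eef_pos: [620.0, -329.3, 14.6]
ee_rot: [0.0, 0.087, 0.996, -0.0]
wrist_force: [0.2, 0.1, 0.6]
opening: 68.1
finger_force: 0.0
```

>>> {"fn": "apply_moves", "kwargs": {
  "deltas": [
    [0,0,0,0],
    [0,0,0,0],
    [0,0,0,0],
    [0,0,0,0],
    [0,0,0,0],
    [0,0,0,0],
    [0,0,0,0]
  ],
  "fingers": 0.3
}}

```text
time: 8.2
eef_pos: [619.6, -329.1, 14.0]
ee_rot: [0.0, 0.087, 0.996, -0.0]
wrist_force: [-0.4, 0.7, 3.7]
opening: 35.7
finger_force: 30.0
```

```bash
python3 -c "
from h import *
go([619,-329.1,13],80)"
```

```text
units [ 0.0007 -0.0002  0.0013] roll -0.0003 cur [ 619.6 -329.1   14. ] yaw 79.98
```

>>> {"fn": "apply_moves", "kwargs": {
  "deltas": [
    [0,0,-0.03,0],
    [0,0,-0.08,0],
    [0,0,-0.13,0],
    [0,0,-0.13,0],
    [0,0,-0.13,0]
  ]
}}

```text
time: 8.82
eef_pos: [619.4, -329.0, 118.3]
ee_rot: [0.0, 0.087, 0.996, -0.0]
wrist_force: [-0.3, -0.5, -1.9]
opening: 35.7
finger_force: 30.0
```

```bash
python3 -c "
from h import *
go([508.6,22.8,110],103.5)"
```

```text
units [0.2129 0.4089 0.0103] roll -0.2614 cur [ 619.4 -329.   118.3] yaw 79.97
```

>>> {"fn": "apply_moves", "kwargs": {
  "deltas": [
    [0.05,0.1,0,-0.06],
    [0.1,0.19,0,-0.12],
    [0.135,0.26,0,-0.18],
    [0.17,0.33,0,-0.22],
    [0.2,0.38,0,-0.25],
    [0.213,0.409,0.01,-0.261],
    [0.213,0.409,0.01,-0.261],
    [0.213,0.409,0.01,-0.261],
    [0.213,0.409,0.01,-0.261],
    [0.213,0.409,0.01,-0.261]
  ]
}}

```text
time: 10.07
eef_pos: [509.0, 22.0, 109.9]
ee_rot: [-0.0, -0.117, 0.993, -0.0]
wrist_force: [0.5, 0.7, -1.2]
opening: 35.5
finger_force: 30.0
```

```bash
python3 -c "
from h import *
go([508.6,22.8,50],103.5)
f=grab_frame('top');g=grab_frame('side')
a=cv2.resize(f[145:255,255:345],(450,550),interpolation=2);b=cv2.resize(g[170:280,290:360],(350,550),interpolation=2)
cv2.imwrite('pics/over.png',np.hstack([a,b])[:,:,::-1])"
```

```text
units [0.0002 0.0011 0.0749] roll -0.0013 cur [509.   22.  109.9] yaw 103.38
```

View pics/over.png

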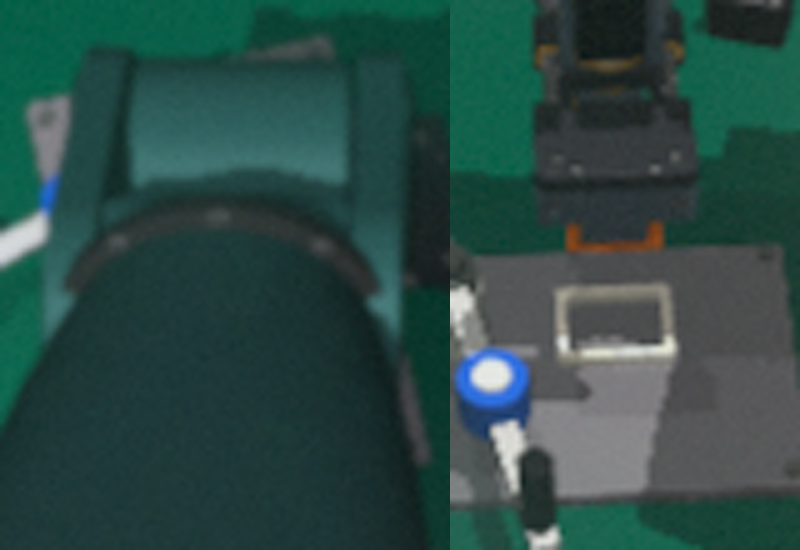

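The top view is hidden by the arm. The side view has the module hovering above the nest, with no obvious misalignment. I'll lower it and measure there.

>>> {"fn": "apply_moves", "kwargs": {
  "deltas": [
    [0,0.001,0.03,0],
    [0,0.001,0.06,0],
    [0,0.001,0.075,0],
    [0,0.001,0.075,0],
    [0,0.001,0.075,0],
    [0,0.001,0.075,0]
  ]
}}

```text
time: 10.92
eef_pos: [509.0, 23.6, 50.7]
ee_rot: [0.001, -0.117, 0.993, -0.0]
wrist_force: [-0.1, 0.4, -0.8]
opening: 36.1
finger_force: 30.0
```

```bash
python3 - <<'E'
from h import *
o,P,R=pose(); go([508.6,22.8,26],103.5); zb=P[2]-14
g=grab_frame("side")
m=mask(g,(3,120,60),(22,255,255),(300,190,350,260)); c=biggest(cv2.morphologyEx(m,cv2.MORPH_CLOSE,np.ones((3,3))))
w=mask(g,(0,0,150),(40,70,255),(300,200,350,260)); d=biggest(w)
print("orange",c.min(0),c.max(0),"white",d.min(0),d.max(0))
lo=c[c[:,1]>c[:,1].max()-2]; print("bottom edge ends",plane("side",[c[:,0].min(),c[c[:,0]==c[:,0].min()][:,1].max()],zb),plane("side",[c[:,0].max()+1,c[c[:,0]==c[:,0].max()][:,1].max()],zb))
# expected
def pj(X):
    m=camera_model("side");q=np.array(m["R"])@X+m["t"];return [m["fx"]*q[0]/q[2]+m["cx"],m["fy"]*q[1]/q[2]+m["cy"]]
a=np.radians(13.5);ux=np.array([np.cos(a),np.sin(a)]);uy=np.array([-ux[1],ux[0]])
for nm,ctr,hx,hy,z in(("mod bot",P[:2],25,18,zb),("mod top",P[:2],25,18,zb+34),("nest top",[508.6,22.8],32,25,20)):
    print(nm,[np.round(pj(np.r_[ctr+sx*hx*ux+hy*sy*uy,z]),1).tolist() for sx,sy in((1,1),(-1,1),(1,-1),(-1,-1))])
cv2.imwrite("pics/low.png",cv2.resize(g[190:265,290:360],(560,600),interpolation=cv2.INTER_NEAREST)[:,:,::-1])
E
```

```text
units [ 0.0008 -0.0008  0.0309] roll -0.0004 cur [509.   23.6  50.7] yaw 103.46
orange [314. 231.] [331. 234.] white [300. 255.] [304. 259.]
bottom edge ends [528.12686886  40.52362088] [480.12561637  27.73867705]
mod bot [[313.1, 235.7], [331.4, 235.1], [312.8, 225.7], [330.7, 225.1]]
mod top [[312.8, 227.7], [331.4, 227.1], [312.5, 217.7], [330.7, 217.0]]
nest top [[311.0, 241.4], [334.2, 240.6], [310.7, 227.5], [333.2, 226.7]]
```

View pics/low.png

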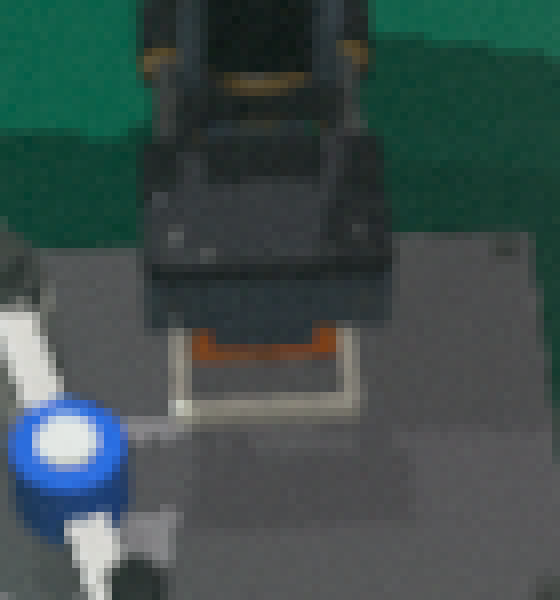

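In the side crop the orange bottom edge spans columns 314 to 332 and the nest's outer walls span 312 to 335. Both are shifted +0.8 px from prediction, so the module is centred. I'll lower it gently while watching the force.

>>> {"fn": "apply_moves", "kwargs": {
  "deltas": [
    [0,0,0.008,0],
    [0,0,0.014,0],
    [0,0,0.019,0],
    [0,0,0.023,0],
    [0,0,0.026,0],
    [0,0,0.026,0],
    [0,0,0.026,0]
  ]
}}

```text
time: 11.85
eef_pos: [508.6, 23.6, 29.2]
ee_rot: [0.0, -0.117, 0.993, -0.0]
wrist_force: [-0.3, -0.4, -0.1]
opening: 35.7
finger_force: 30.0
```

No contact force at a bottom height of about 15 mm, so it is inside the pocket. Now the last 3 mm.

>>> {"fn": "apply_moves", "kwargs": {
  "deltas": [
    [0,0,0.002,0],
    [0,0,0.003,0],
    [0,0,0.004,0],
    [0,0,0.004,0],
    [0,0,0.004,0]
  ]
}}

```text
time: 12.48
eef_pos: [508.5, 23.6, 26.0]
ee_rot: [0.0, -0.117, 0.993, -0.0]
wrist_force: [-1.9, -0.6, 4.2]
opening: 35.7
finger_force: 30.0
```

The force reads 4.2 N at exactly the expected height, so it is seated. I'll let go, then rise.

>>> {"fn": "apply_moves", "kwargs": {
  "deltas": [
    [0,0,0,0],
    [0,0,0,0],
    [0,0,0,0],
    [0,0,0,0]
  ],
  "fingers": 0.62
}}

```text
time: 12.98
eef_pos: [508.5, 23.6, 25.9]
ee_rot: [0.0, -0.117, 0.993, -0.0]
wrist_force: [0.9, 0.1, 0.2]
opening: 56.7
finger_force: 0.0
```

>>> {"fn": "apply_moves", "kwargs": {
  "deltas": [
    [0,0,-0.05,0],
    [0,0,-0.12,0],
    [0,0,-0.18,0],
    [0,0,-0.18,0],
    [0,0,-0.18,0]
  ]
}}

```text
time: 13.6
eef_pos: [508.1, 23.6, 169.5]
ee_rot: [-0.0, -0.117, 0.993, 0.0]
wrist_force: [0.3, 0.4, 0.4]
opening: 56.5
finger_force: 0.0
```

```bash
python3 - <<'E'
from h import *
P=np.array([508.6,23.2]);a=np.radians(13.5);ux=np.array([np.cos(a),np.sin(a)])
piv=P+90*ux;print("pivot",piv)
for t in(0,.3,.6,.9,1.2,1.3):
    b=a+np.pi-1.3+t;print(t,(piv+170*np.array([np.cos(b),np.sin(b)])).round(1))
g=grab_frame("side"); cv2.imwrite("pics/seat.png",cv2.resize(g[200:290,280:370],(600,600),interpolation=cv2.INTER_CUBIC)[:,:,::-1])
def pj(X):
    m=camera_model("side");q=np.array(m["R"])@X+m["t"];return np.array([m["fx"]*q[0]/q[2]+m["cx"],m["fy"]*q[1]/q[2]+m["cy"]]).round(1)
b=a+np.pi-1.3;h=piv+170*np.array([np.cos(b),np.sin(b)])
print("handle px expected bot/top",pj(np.r_[h,70]),pj(np.r_[h,120]))
k=mask(g,(0,0,0),(179,255,70),(298,250,318,280));c=biggest(k);print("seen",c.min(0),c.max(0))
go([*h,160],75)
E
```

```text
pivot [596.11329284  44.21008275]
0 [513.7 192.9]
0.3 [473.4 161.9]
0.6 [444.1 120.3]
0.9 [428.4  72. ]
1.2 [427.7  21.2]
1.3 [430.8   4.5]
handle px expected bot/top [306.5 273.9] [305.7 262. ]
seen [304. 260.] [313. 275.]
units [-0.0564  0.2041  0.0111] roll 0.3163 cur [507.8  23.6 168.9] yaw 103.46
```

View pics/seat.png

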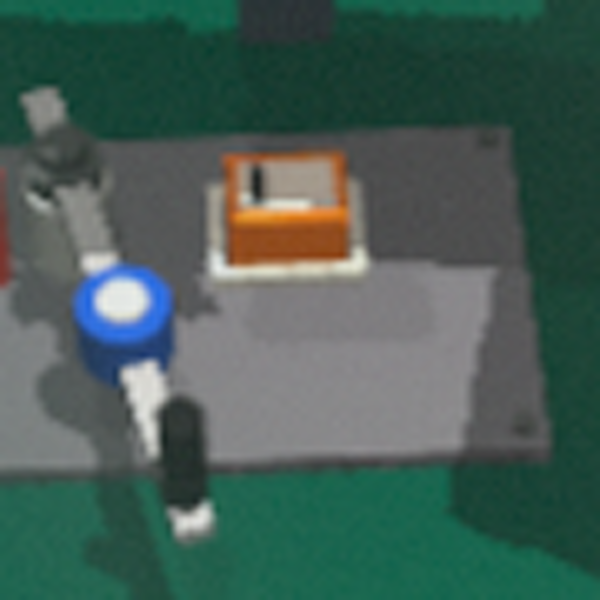

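The module is seated flat in the nest, with its orange body inside the white walls. The handle is where it was expected, at about (307,268) in the side image. Next I go over the handle with the fingers closing along its tangent.

```bash
python3 -c "
from h import *
go([513.7,192.9,160],29)"
```

```text
units [-0.0565  0.2041  0.0111] roll 0.8274 cur [507.8  23.6 168.9] yaw 103.46
```

>>> {"fn": "apply_moves", "kwargs": {
  "deltas": [
    [-0.01,0.05,0,0.1],
    [-0.03,0.11,0,0.2],
    [-0.05,0.18,0,0.32],
    [-0.057,0.204,0,0.44],
    [-0.057,0.204,0,0.55],
    [-0.057,0.204,0,0.66],
    [-0.057,0.204,0,0.77],
    [-0.057,0.204,0,0.827],
    [-0.057,0.204,0,0.827],
    [-0.057,0.204,0,0.827]
  ]
}}

```text
time: 14.9
eef_pos: [514.5, 192.8, 169.1]
ee_rot: [-0.0, 0.506, 0.862, -0.001]
wrist_force: [0.2, -0.4, 0.3]
opening: 56.3
finger_force: 0.0
```

```bash
python3 -c "
from h import *
go([513.7,192.9,81],29)"
```

```text
units [ 0.0006 -0.0006  0.1101] roll 0.0017 cur [514.5 192.8 169.1] yaw 29.16
```

>>> {"fn": "apply_moves", "kwargs": {
  "deltas": [
    [0.001,-0.001,0.03,0.002],
    [0.001,-0.001,0.07,0.002],
    [0.001,-0.001,0.1,0.002],
    [0.001,-0.001,0.11,0.002],
    [0.001,-0.001,0.11,0.002],
    [0.001,-0.001,0.11,0.002]
  ]
}}

```text
time: 15.65
eef_pos: [514.4, 193.4, 82.8]
ee_rot: [0.0, 0.508, 0.861, 0.0]
wrist_force: [-0.1, 0.3, -0.6]
opening: 56.7
finger_force: 0.0
```

>>> {"fn": "apply_moves", "kwargs": {
  "deltas": [
    [0,0,0,0],
    [0,0,0,0],
    [0,0,0,0],
    [0,0,0,0],
    [0,0,0,0],
    [0,0,0,0],
    [0,0,0,0]
  ],
  "fingers": 0
}}

```text
time: 16.52
eef_pos: [513.2, 193.0, 81.9]
ee_rot: [-0.0, 0.509, 0.861, -0.001]
wrist_force: [-4.2, -2.4, 6.9]
opening: 17.3
finger_force: 30.0
```

```bash
python3 - <<'E'
from h import *
o,P,R=pose(); print(P.round(1),o["qpos"].round(2),o["wrist_force"].round(1),o["moment"].round(2))
a=np.radians(13.5);piv=np.array([596.1,44.2])
for t in np.r_[.08:1.3:.12,1.3]:
    b=a+np.pi-1.3+t;h=piv+170*np.array([np.cos(b),np.sin(b)])
    print(round(t,2),end=" ");go([*h,P[2]],np.degrees(b)-90,(P,R))
E
```

```text
[513.2 193.   81.9] [ 0.32  0.35  2.09 -0.    0.71 -0.19] [-4.2 -2.4  6.9] [-0.51  0.75  0.03]
0.08 units [-0.0011 -0.0166  0.    ] roll -0.0526 cur [513.2 193.   81.9] yaw 28.87
0.2 units [-0.0047 -0.0418  0.0001] roll -0.129 cur [513.2 193.   81.9] yaw 28.87
0.32 units [-0.0114 -0.0664  0.0001] roll -0.2054 cur [513.2 193.   81.9] yaw 28.87
0.44 units [-0.0209 -0.0901  0.0001] roll -0.2818 cur [513.2 193.   81.9] yaw 28.87
0.56 units [-0.0332 -0.1124  0.0002] roll -0.3582 cur [513.2 193.   81.9] yaw 28.87
0.68 units [-0.048  -0.1331  0.0002] roll -0.4346 cur [513.2 193.   81.9] yaw 28.87
0.8 units [-0.0652 -0.1519  0.0002] roll -0.511 cur [513.2 193.   81.9] yaw 28.87
0.92 units [-0.0846 -0.1685  0.0002] roll -0.5873 cur [513.2 193.   81.9] yaw 28.87
1.04 units [-0.1058 -0.1826  0.0002] roll -0.6637 cur [513.2 193.   81.9] yaw 28.87
1.16 units [-0.1285 -0.1941  0.0003] roll -0.7401 cur [513.2 193.   81.9] yaw 28.87
1.28 units [-0.1525 -0.2028  0.0003] roll -0.8165 cur [513.2 193.   81.9] yaw 28.87
1.3 units [-0.1566 -0.204   0.0003] roll -0.8293 cur [513.2 193.   81.9] yaw 28.87
```

The handle is held, with the opening at 17.3 mm. Now I swing it along the arc, turning the tool with it, in two stages.

>>> {"fn": "apply_moves", "kwargs": {
  "deltas": [
    [-0.001,-0.0166,0,-0.053],
    [-0.003,-0.029,0,-0.09],
    [-0.0047,-0.0418,0,-0.129],
    [-0.008,-0.054,0,-0.167],
    [-0.0114,-0.0664,0,-0.205],
    [-0.016,-0.078,0,-0.244],
    [-0.0209,-0.09,0,-0.282],
    [-0.027,-0.101,0,-0.32],
    [-0.033,-0.112,0,-0.358],
    [-0.048,-0.133,0,-0.435],
    [-0.065,-0.152,0,-0.511],
    [-0.065,-0.152,0,-0.511]
  ]
}}

```text
time: 18.02
eef_pos: [432.7, 88.4, 82.0]
ee_rot: [0.001, 0.132, 0.991, 0.0]
wrist_force: [3.7, 4.8, -6.4]
opening: 17.1
finger_force: 30.0
```

```bash
python3 - <<'E'
from h import *
o,P,R=pose(); print(P.round(1),o["qpos"].round(2),o["wrist_force"].round(1),o["moment"].round(2))
a=np.radians(13.5);piv=np.array([596.1,44.2])
d=P[:2]-piv; print("radius",np.hypot(*d),"t",np.arctan2(d[1],d[0])-a-np.pi+1.3)
for t in (.86,.92,.98,1.04,1.10,1.16,1.22,1.26,1.3,1.33,1.36):
    b=a+np.pi-1.3+t;h=piv+170*np.array([np.cos(b),np.sin(b)])
    print(round(t,2),end=" ");go([*h,P[2]],np.degrees(b)-90,(P,R))
E
```

```text
[432.7  88.4  82. ] [ 0.15  0.2   2.29  0.    0.64 -1.16] [ 3.7  4.8 -6.4] [ 0.65 -0.55  0.1 ]
radius 169.2934632244054 t 0.8000926601882108
0.86 units [ 0.0005 -0.0127 -0.    ] roll -0.0378 cur [432.7  88.4  82. ] yaw 74.89
0.92 units [-0.0006 -0.0254 -0.    ] roll -0.076 cur [432.7  88.4  82. ] yaw 74.89
0.98 units [-0.0025 -0.038  -0.    ] roll -0.1142 cur [432.7  88.4  82. ] yaw 74.89
1.04 units [-0.0052 -0.0505 -0.    ] roll -0.1524 cur [432.7  88.4  82. ] yaw 74.89
1.1 units [-0.0086 -0.0628 -0.    ] roll -0.1906 cur [432.7  88.4  82. ] yaw 74.89
1.16 units [-0.0127 -0.0748 -0.    ] roll -0.2288 cur [432.7  88.4  82. ] yaw 74.89
1.22 units [-0.0175 -0.0866 -0.    ] roll -0.267 cur [432.7  88.4  82. ] yaw 74.89
1.26 units [-0.0211 -0.0943 -0.    ] roll -0.2925 cur [432.7  88.4  82. ] yaw 74.89
1.3 units [-0.0251 -0.1019 -0.    ] roll -0.3179 cur [432.7  88.4  82. ] yaw 74.89
1.33 units [-0.0282 -0.1074 -0.    ] roll -0.337 cur [432.7  88.4  82. ] yaw 74.89
1.36 units [-0.0315 -0.1129 -0.    ] roll -0.3561 cur [432.7  88.4  82. ] yaw 74.89
```

>>> {"fn": "apply_moves", "kwargs": {
  "deltas": [
    [0,-0.0127,0,-0.038],
    [-0.001,-0.0254,0,-0.076],
    [-0.003,-0.038,0,-0.114],
    [-0.0052,-0.0505,0,-0.152],
    [-0.0086,-0.0628,0,-0.191],
    [-0.0127,-0.0748,0,-0.229],
    [-0.0175,-0.0866,0,-0.267],
    [-0.0211,-0.0943,0,-0.292],
    [-0.025,-0.1,0,-0.318],
    [-0.025,-0.1,0,-0.318],
    [-0.025,-0.1,0,-0.318]
  ]
}}

```text
time: 19.4
eef_pos: [432.1, 6.9, 82.1]
ee_rot: [0.001, -0.117, 0.993, 0.0]
wrist_force: [9.0, 8.0, -11.5]
opening: 17.6
finger_force: 30.0
```

```bash
python3 - <<'E'
from h import *
o,P,R=pose(); print(P.round(1),o["qpos"].round(2),o["wrist_force"].round(1),o["moment"].round(2))
a=np.radians(13.5);piv=np.array([596.1,44.2])
d=P[:2]-piv; print("radius",np.hypot(*d),"t",np.arctan2(d[1],d[0])%(2*np.pi)-a-np.pi+1.3, "tangential F", R.T@o["wrist_force"])
g=grab_frame("side"); cv2.imwrite("pics/stop.png",cv2.resize(g[180:300,260:380],(600,600),interpolation=cv2.INTER_CUBIC)[:,:,::-1])
E
```

```text
[432.1   6.9  82.1] [-0.04  0.19  2.31  0.    0.64 -1.84] [  9.    8.  -11.5] [ 1.33 -1.4  -0.09]
radius 168.2362900395766 t 1.2880811789228914 tangential F [-10.55311706   5.67149884  11.51910962]
```

View pics/stop.png

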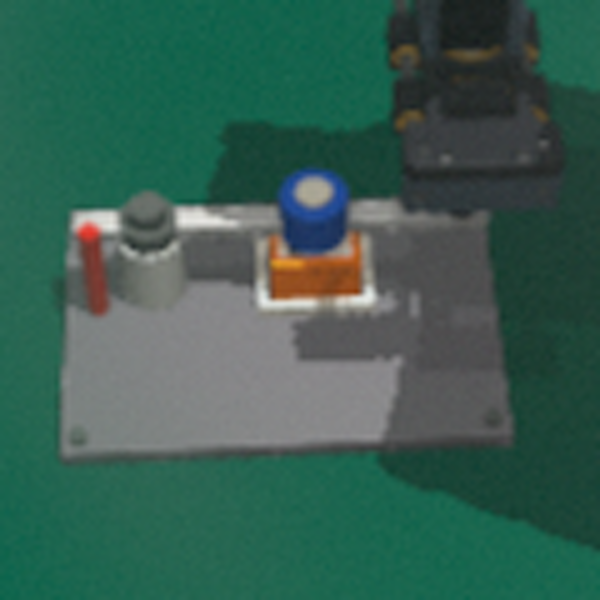

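The arm is nearly at the stop and the head stands over the module. The tangential force of 5.7 N is still just the spring, so I'll push the last bit until the stop shows in the force. I'll also ease the radial and vertical pull.

>>> {"fn": "apply_moves", "kwargs": {
  "deltas": [
    [-0.0005,-0.002,0.0005,0],
    [-0.001,-0.004,0.001,0],
    [-0.001,-0.004,0.001,0],
    [-0.001,-0.004,0.001,0],
    [-0.001,-0.004,0.001,0]
  ]
}}

```text
time: 20.08
eef_pos: [432.5, 4.6, 81.7]
ee_rot: [0.0, -0.117, 0.993, 0.001]
wrist_force: [-5.4, 17.9, 17.2]
opening: 17.6
finger_force: 30.0
```

```bash
cat > s.py <<'E'
from h import *
o,P,R=pose()
a=np.radians(13.5);piv=np.array([596.1,44.2]);d=P[:2]-piv
print(P.round(1),"r",np.hypot(*d).round(1),"t",(np.arctan2(d[1],d[0])%(2*np.pi)-a-np.pi+1.3).round(3),"F",(R.T@o["wrist_force"]).round(1),o["moment"].round(2),o["opening"],o["time"])
E
python3 s.py
```

```text
[432.5   4.6  81.7] r 168.3 t 1.302 F [  1.1  18.6 -17.1] [3.09 0.82 0.06] 17.62654628033384 20.075
```

>>> {"fn": "apply_moves", "kwargs": {
  "deltas": [
    [0,-0.001,-0.0006,0],
    [0,-0.001,-0.0006,0],
    [0,-0.001,-0.0006,0],
    [0,-0.001,-0.0006,0]
  ]
}}

```text
time: 20.58
eef_pos: [432.6, 4.2, 81.9]
ee_rot: [0.0, -0.117, 0.993, 0.001]
wrist_force: [-0.3, 24.1, 3.9]
opening: 17.7
finger_force: 30.0
```

```bash
python3 s.py; python3 - <<'E'
from h import *
for n in("side","top"):
    g=grab_frame(n); b=mask(g,(100,140,50),(130,255,255),(300,180,345,250) if n=="side" else (290,180,335,230))
    if b.any(): c=biggest(b); print(n,c.mean(0),plane(n,c.mean(0),72))
cv2.imwrite("pics/end.png",cv2.resize(grab_frame("side")[180:300,260:380],(600,600),interpolation=cv2.INTER_CUBIC)[:,:,::-1])
E
```

```text
[432.6   4.2  81.9] r 168.3 t 1.304 F [-5.3 23.6 -3.8] [4.11 0.22 0.08] 17.738632523487396 20.575
side [322.26666667 220.86666667] [508.77214042  19.35818408]
top [310.         197.33333333] [522.1085661   22.44036452]
```

View pics/end.png

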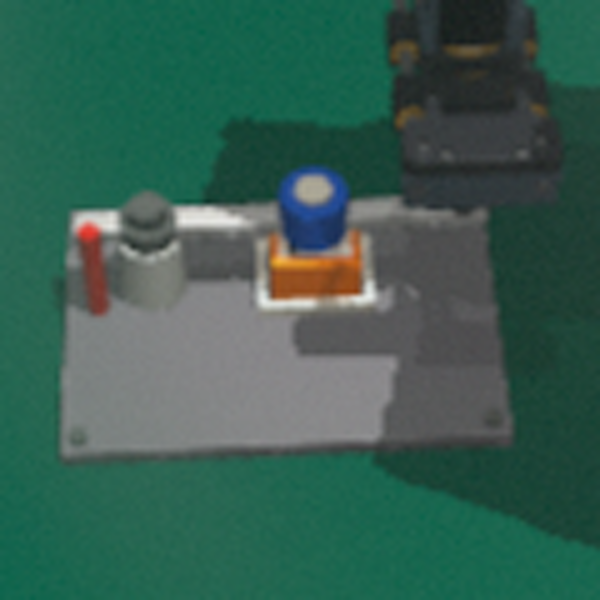

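Pushing further raised the force to 23.6 N with only 0.4 mm of motion, so the arm is hard against its stop. The image shows the blue head over the seated module, with the handle still gripped. Handing in.

```bash
python3 -c "
from bench import arm
print(arm.sign_off())"
```

```text
the job is handed in; nothing more can be done
None
```

The orange module sits flat in the nest and was released. The gripper is holding the spring arm by its handle against its stop, with the read head over the module, and the job was handed in at about 21 s.

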